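Set the slice thickness on a bread-slicing guide

TASK

Set the slice thickness on the wooden bread-slicing guide: press a fingertip lightly on top of the orange knurled wheel and roll it to the right, stroke by stroke, until the stop plate has closed the gap so far that its black pointer stands in line with the red tab on the scale (within the tab's width), then take the finger away. Use the wheel only: do not touch the stop plate, its pointer or the red tab, do not lift or shove the guide, and leave the things around it where they are.

Things in the scene. Friction and masses are not known exactly. Their poses are not given: they have to be found in the camera images.
- slicing_guide: Bread-slicing guide, loose on rubber feet: pale wooden base 190 (x) by 260 (y) by 18 mm, 1.8 kg. Origin at the centre of its underside; x to the far side, y to the left along the stop plate's travel. Fixed wooden knife guide across it: left face at y = -45 mm, top 66 mm high. Aluminium scale with ticks every 5 mm along the front edge (x = -78 mm). Stands turned up to 0.3 rad.
- adjuster_wheel: Knurled orange wheel (every sixth ridge white), radius 30 mm, width 24 mm, axle level along the guide's x. Origin on the axle at 56, 30, 63 mm in the guide's frame when not pressed; the frame turns with it. Grey cheeks beside it (outer faces 19 mm from its middle) are 72 mm high, so it stands 21 mm proud. It rolls by friction under a fingertip (0.5 N at the rim) and stays where left.
- wheel_top (a point): Top of the wheel when not pressed, mid-width, 93 mm above the guide's underside; axes of the guide. Wheel and stop plate ride on a grey sprung carriage: pressed, it sinks from 1.6 N on, 0.8 N more per mm, for 8 mm, then is solid. When its top rolls right (guide's -y) the stop plate goes right: 1 mm for each 6 mm of rim (5 mm per rad). Rolled left it goes back.
- stop_plate: White upright plate, 75 mm wide (x), 8 mm thick, top 72 mm high, that the wheel slides along the guide's y; a thin black pointer on it reaches to the front over the scale. The gap from its right face to the knife guide is the slice thickness. Origin level with the guide's underside, in the plane of its right face (= middle of pointer). Starts at guide y = 0 to -10 mm, can go to -38 mm.
- pointer_tip (a point): Front end of the black pointer, 4 mm wide, in the middle of its width, 37 mm above the underside of the guide; axes are those of the guide.
- mark_tab: Small red tab that straddles the front edge of the aluminium scale, 7 mm wide along y, 15 mm deep along x: the gauge mark. It could slide along the scale but must be left alone. Origin level with the guide's underside; its y is the middle of the tab. At the start it stands 7 to 28 mm to the right of the pointer.
- tab_center (a point): Middle of the top of the red tab, 37 mm above the underside of the guide, 10 mm in front of the pointer's tip; axes are those of the guide.
- tin_beans: Bystander, loose: brown food tin, 75 mm across, 110 mm high. Origin at the centre of its underside.
- snack_bar: Bystander, loose: snack bar in an orange wrapper, 59x145x20 mm. Origin at the centre of its underside.
- egg_timer: Bystander, loose: kitchen timer with a red ribbed top, 64 mm across, 47 mm high. Origin at the centre of its underside.
- sugar_jar: Bystander, loose: glass jar with a white lid, 93 mm across, 140 mm high. Origin at the centre of its underside.
- tablet_box: Bystander, loose: small carton with oranges on it, 32x84x47 mm. Origin at the centre of its underside.
- salt_shaker: Bystander, loose: salt shaker with a grey top, 44 mm across, 90 mm high. Origin at the centre of its underside.

How it is judged (in metres and radians):
On the way, in this order (a step that is already met when the one before it is completed fails the run):
1. a fingertip presses on the wheel (contact force between the fingers and adjuster_wheel above 0.5 N), for 0.1 s.
2. the pointer stands within the width of the red tab (y of pointer_tip in the frame of tab_center between -0.0035 and 0.0035 m), for 0.1 s.
At the end, for the whole second after the job is handed in: The middle of the pointer is within 3.5 mm, along the scale, of the middle of the red tab; stop plate and guide are at rest, the guide flat on the worktop (all of step 2 and linear speed of stop_plate below 0.005 m/s and linear speed of slicing_guide below 0.01 m/s and angle between slicing_guide's own z axis and vertical below 0.03 rad); the robot touches nothing.
It fails at once if the robot touches the stop plate or its pointer (over 0.5 N) (contact force between any of the fingers, the arm and stop_plate above 0.5 N).
It fails at once if the robot touches the red tab (over 0.5 N) (contact force between any of the fingers, the arm and mark_tab above 0.5 N).
It fails at once if the wheel is pressed with more than 25 N (contact force between any of the fingers, the arm and adjuster_wheel above 25 N).
It fails at once if the guide is lifted more than 8 mm, tipped by more than 0.1 rad or shoved more than 20 mm (height (world z) of slicing_guide above 0.008 m or angle between slicing_guide's own z axis and vertical above 0.1 rad or distance of slicing_guide from where it was at the start of the episode above 0.02 m).
It fails at once if a bystander is moved more than 20 mm (distance of any of tin_beans, snack_bar, egg_timer, sugar_jar, tablet_box, salt_shaker from where it was at the start of the episode above 0.02 m).
It also fails if it takes over 56 s, if anything falls off the work surface, if the arm or the gripper's body presses on something with over 40 N, if the wrist force passes 120 N, or if a joint passes its speed limit or range.

ROBOT

A 7-joint arm with a two-finger parallel gripper is mounted at the origin on a cart in front of the work surface, level with it; the furniture and walls round the work are solid. World frame = base frame: x ahead of the robot, y to its left, z up, the work surface at z = 0. Lengths are in m, angles in degrees, forces in N, time in s.
With the tool pointing down it reaches from about 0.425 to 0.975 m from the base axis. Payload 16.7 kg.
Tool frame: the origin (TCP) lies at the very end of the fingers, on their centre line; the grasp point (between the pads) lies 19 mm behind it (robot.grip_point_offset is the distance from the TCP to the grasp point, in m); z points along the fingers, y is the line along which they close (so a half turn about z gives the same grasp; the last joint's range is limited). The gripper opens to 85 mm and grips with 20 to 120 N. Pads are 22 mm wide; open, the fingers measure 114 mm over their backs; the gripper's body (76 mm by 85 mm) begins 54 mm behind the grasp point. The pads swing forward as they close: fully open they stand 13 mm farther back than shut.
Start: joints at [-80.243, 24.414, 4.234, 92.017, -1.954, 63.644, -3.845], TCP at [0.212, 0.641, 0.231] pointing down, gripper open.
Joint ranges: [-163.25, 163.25], [-28.42, 122.38], [-70.27, 78.77], [12.13, 141.07], [-58.53, 238.53], [9.26, 117.41], [-156.51, 156.51]. Speed limits (degrees/s): [108.29, 108.29, 136.94, 136.94, 172.46, 172.46, 172.46].

INTERFACE

Orientations are given as [roll, pitch, yaw] about the fixed x, y, z axes, in that order (R = Rz(yaw) Ry(pitch) Rx(roll)).
In Python, from station import robot, imaging, order gives the robot as it stands.
- The arm moves only by the tool servo_tool, never from a script. Its argument "rows" is one flat list of numbers, 6 for each row, row after row: the shift along the tool's x, y, z in m, then the turn, a rotation vector about the tool's x, y, z in degrees. In form: [dx, dy, dz, rx, ry, rz, dx, dy, dz, rx, ry, rz, ...]. A call has exactly 10 rows; each row is the pose to reach, as a shift and turn from the pose commanded when the call began, along the tool's axes at that moment; what a row does not reach only later rows make up. A row lasts 1/8 s, in which the tool goes at most 62.5 mm and 10.7 degrees, less where a joint would pass 70% of its speed; a pose out of reach is approached as far as the arm can. A call with a gripper value outside its range is refused whole. "fingers" is the finger opening in m, from 0 to 0.0854, set as the call begins (left out, the last holds). The fingers move at their own pace and stop on an object; the grip force is fixed at half the most. Time passes only in rows, so rows that repeat a pose let the fingers close, or fill a call up. It gives the time, the measured TCP pose, the force, the opening and the grip force at its end, in the units of the state.
- robot.state(): the state, without advancing time (a new reading comes with each control period).
- imaging.camera(name): name is "scene" or "top"; returns a dict with "img" (420x560x3 uint8, blue, green, red), "range_z" (420x560 float32, m along the optical axis (not along the pixel's ray), 0 where there is no reading), "intrinsics" (3x3 intrinsics, pixels), "origin" and "attitude" of the camera in the world. Camera axes: x right, y up, looking along -z (the intrinsics and any distortion apply to the point x, -y, -z); pixel columns grow to the right and rows downward; lengths in m; the calibration is good to about 2 mm. A picture is of the moment at which its call begins.
- order.finish_job(): hands the job in; it is judged then, once.
The state is a dict: "time": time; "joint_pos": joint angles; "qvel": joint speeds; "joint_efforts": joint torques, N m; "tool_pos": TCP position; "tool_rot": TCP orientation; "contact_force": force on the tool from outside, world axes, zero at the start; "torque": the same for the moment, N m; "grip_width": opening from 0.0 (shut) to 1.0 (fully open); "gripper_force": force on a finger pad.
Only numpy, scipy, OpenCV 4.12 (cv2) and the standard library are available. Lean on these libraries where they do the work, as an engineer would, in place of code of your own. Each camera call takes 0.05 s, during which the arm holds its last target. There are 200 camera calls.

## Working session

There is one attempt and no reset: what is moved stays moved. The work goes in short steps, Python scripts to look and compute and a tool call to move; the robot and the scene stay as the last step left them, time stands still between calls to the robot, and variables do not carry over. Pictures are saved under pics/ and viewed, at most 10 in all, crops included, and the job is handed in when it is done.

Besides the shell and the picture viewer there is one more tool, called after ">>>" as name(argument=value, ...), one argument or row to a line, values as JSON. servo_tool: Moves the arm, as the interface text tells. Its arguments: {"type":"object","properties":{"rows":{"type":"array"},"fingers":{"type":"number"}},"required":["rows"]}

```bash
mkdir -p pics
cat > h.py <<'E'
import numpy as np, cv2
from station import robot, imaging, order
def cam(n):
    c=imaging.camera(n); return c
def pt(c,u,v,z=None):
    K=np.array(c["intrinsics"]); A=np.array(c["attitude"]); o=np.array(c["origin"])
    if A.shape!=(3,3):
        from scipy.spatial.transform import Rotation as R
        A=R.from_euler('xyz',A,degrees=True).as_matrix()
    d=np.linalg.inv(K)@[u,v,1]; d=A@(d*[1,-1,-1])
    if z is None: return o+d*c["range_z"][int(v),int(u)]
    return o+d*(z-o[2])/d[2]
E
python3 - <<'E'
from h import *
for n in("scene","top"):
    c=cam(n); cv2.imwrite(f"pics/{n}0.png",c["img"]); np.save(n+"0.npy",c,allow_pickle=True)
    print(n,c["origin"],c["attitude"],c["intrinsics"],[k for k in c])
print(robot.state())
E
```

```text
scene [ 0.13821091 -0.6760435   1.00193282] [ 41.2429673    0.8255989  -34.42734739] [[445.84299332   0.         279.29872218]
 [  0.         445.84299332 208.78249777]
 [  0.           0.           1.        ]] ['img', 'range_z', 'intrinsics', 'origin', 'attitude']
top [ 0.48467731 -0.01876206  1.12858593] [  6.35485799   0.93599903 -91.15828882] [[389.70853886   0.         283.81470775]
 [  0.         389.70853886 211.47447791]
 [  0.           0.           1.        ]] ['img', 'range_z', 'intrinsics', 'origin', 'attitude']
{'time': 0.1, 'joint_pos': array([-80.24227798,  24.44585945,   4.23369037,  92.04695394,
        -1.9551941 ,  63.64497308,  -3.8465409 ]), 'qvel': array([-0.11338115, -0.0395836 ,  0.05710955, -0.05193375,  0.0739125 ,
        0.06798502,  0.11199424]), 'joint_efforts': array([ 8.35769868e-03, -9.51538253e+01,  3.77181262e+00, -4.64411330e+01,
        1.97235891e-02,  6.26376044e-03, -7.86090118e-05]), 'tool_pos': array([0.2121336 , 0.64041915, 0.23069669]), 'tool_rot': array([-1.79934572e+02,  4.20825705e-03,  1.61670139e+02]), 'contact_force': array([-0.63758094,  0.03752134,  0.16087681]), 'torque': array([-0.03763668,  0.03725886,  0.0500322 ]), 'gripper_force': 0.0, 'grip_width': 0.9979582692604061}
```

View pics/top0.png

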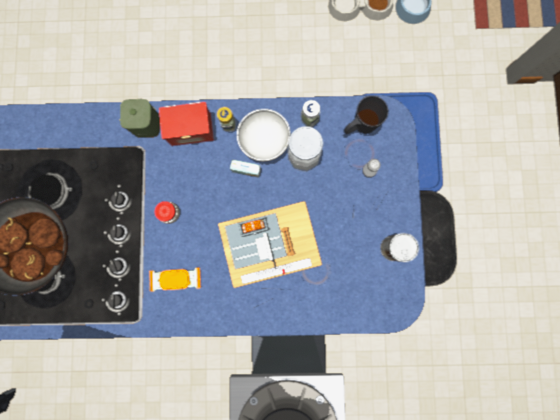

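View pics/scene0.png

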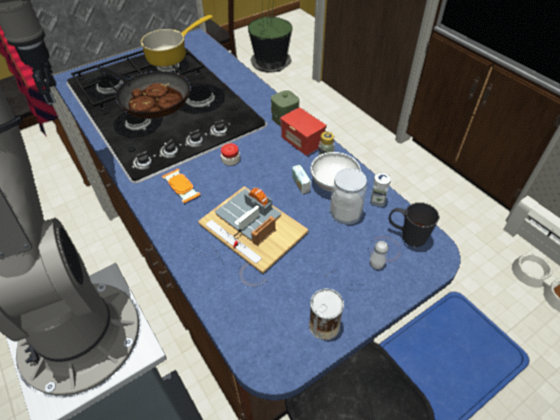

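Run:
```python
from h import *
t=np.load("top0.npy",allow_pickle=True).item(); s=np.load("scene0.npy",allow_pickle=True).item()
a=cv2.resize(t["img"][195:295,210:330],None,fx=5,fy=5,interpolation=cv2.INTER_CUBIC)
cv2.imwrite("pics/topc.png",a)
b=cv2.resize(s["img"][180:275,190:315],None,fx=5,fy=5,interpolation=cv2.INTER_CUBIC)
cv2.imwrite("pics/scenec.png",b)
```

```text
(no output)
```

View pics/topc.png

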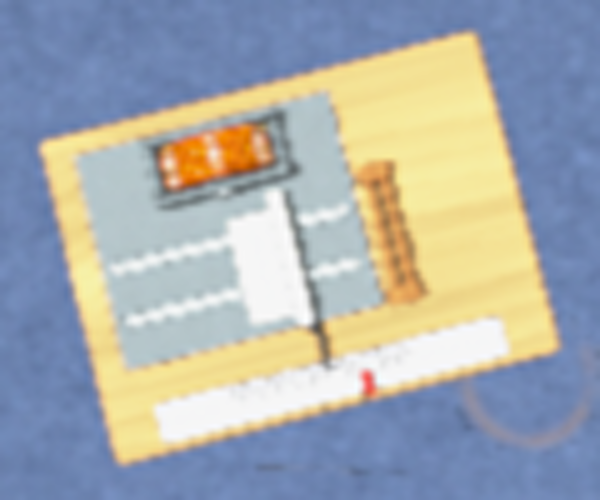

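View pics/scenec.png

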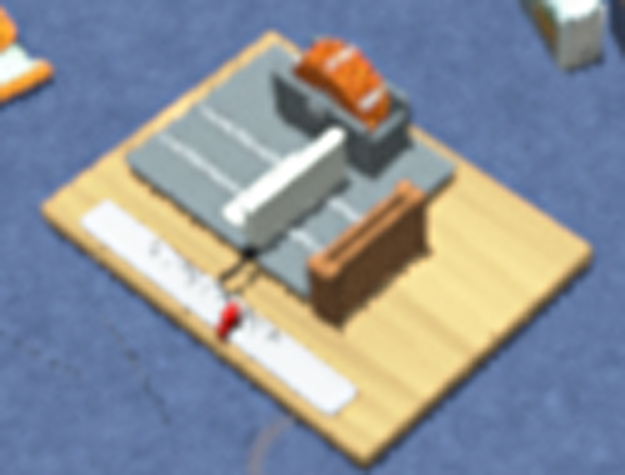

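The top crop shows the base corners at (42,142), (475,33), (560,350) and (120,463), the wheel at (215,155), the pointer tip at (327,365) and the red tab at (369,383). In the scene crop the wheel top is at about (345,65).

```bash
cat >> h.py <<'E'
def corners_pose(t,cs):
    P=np.array([pt(t,210+u/5-.4,195+v/5-.4,0.018)[:2] for u,v in cs])
    # guide coords: FL, FR(far right), near right, near left
    G=np.array([[95,130],[95,-130],[-95,-130],[-95,130]])/1000
    c=P.mean(0); H=(P-c).T@G; th=np.arctan2(H[1,0]-H[0,1],H[0,0]+H[1,1])
    R=np.array([[np.cos(th),-np.sin(th)],[np.sin(th),np.cos(th)]])
    return c,th,R,P-(c+G@R.T)
def gcoord(t,u,v,z,c,R): return R.T@(pt(t,u,v,z)[:2]-c)
E
python3 - <<'E'
from h import *
t=np.load("top0.npy",allow_pickle=True).item(); s=np.load("scene0.npy",allow_pickle=True).item()
c,th,R,res=corners_pose(t,[(42,142),(475,33),(560,350),(120,463)])
print(c,np.degrees(th),res*1e3)
f=lambda u,v:(210+u/5-.4,195+v/5-.4)
print("tab",gcoord(t,*f(369,383),.037,c,R),"ptr",gcoord(t,*f(327,365),.037,c,R))
print("wheel",c+R@[.056,.030],"meas",pt(t,*f(217,158),.09),gcoord(t,*f(217,158),.09,c,R))
print("depth top wheel",pt(t,*f(217,158)),"base",pt(t,*f(480,150)))
sc=lambda u,v:(190+u/5-.4,180+v/5-.4)
print("scene wheel",pt(s,*sc(345,70)),"base corners",[pt(s,*sc(*p),.018) for p in[(45,210),(590,255),(365,465),(272,35)]])
# tab / pointer in scene
print(gcoord(s,*sc(230,312),.037,c,R),gcoord(s,*sc(222,278),.037,c,R))
# red pixels
for cc in(t,s):
    im=cc["img"].astype(int); m=(im[...,2]>140)&(im[...,1]<90)&(im[...,0]<90)
    v,u=np.nonzero(m); k=(u>210)&(u<330)&(v>195)&(v<295); print(u[k],v[k])
E
```

```text
[0.51748659 0.0396339 ] 13.18444528622488 [[-0.68569939 -1.70077509]
 [-2.52611464  1.82433786]
 [ 0.99652997  1.97250851]
 [ 2.21528406 -2.09607128]]
tab [-0.08412207 -0.01984336] ptr [-0.06878533  0.00030203]
wheel [0.56516788 0.08161597] meas [0.5628828  0.07905745 0.09      ] [0.05319159 0.02803012]
depth top wheel [0.56277183 0.07891865 0.0914737 ] base [ 0.56988215 -0.06465747  0.01511052]
scene wheel [0.5654192  0.07368333 0.0869173 ] base corners [array([0.39700664, 0.13672371, 0.018     ]), array([ 0.63323552, -0.06948305,  0.018     ]), array([ 0.45342695, -0.11398495,  0.018     ]), array([0.57682011, 0.18090609, 0.018     ])]
[-0.08393473 -0.02186808] [-0.07067648 -0.00177671]
[259 260 261 256 248 249 283] [228 228 228 229 231 231 270]
[256 257 258 259 260 265 266 261 264 265 266 262 263 264 265 236 235 236
 235 236 234 235 234 235 234] [196 197 198 199 200 201 201 202 202 202 202 203 203 203 203 241 242 242
 243 243 244 244 245 245 246]
```

```bash
cat >> h.py <<'E'
from scipy.spatial.transform import Rotation as Ro
def plan(target,yaw):
    s=robot.state(); A=Ro.from_euler('xyz',s["tool_rot"],degrees=True)
    B=Ro.from_euler('xyz',[180,0,yaw],degrees=True)
    print("shift",np.round(A.inv().apply(np.array(target)-s["tool_pos"]),4),"rot",np.round((A.inv()*B).as_rotvec(degrees=True),1))
E
python3 - <<'E'
from h import *
plan([0.560,0.101,0.231],193.2)
E
```

```text
shift [-4.999e-01 -4.027e-01  2.000e-04] rot [ -0.1  -0.  -31.5]
```

>>> servo_tool(
  rows=[-0.025,-0.02,0,0,0,-1.6,-0.07,-0.056,0,0,0,-4.4,-0.115,-0.092,0,0,0,-7.2,-0.16,-0.128,0,0,0,-10,-0.205,-0.164,0,0,0,-13,-0.25,-0.2,0,0,0,-15.8,-0.295,-0.236,0,0,0,-18.6,-0.34,-0.272,0,0,0,-21.4,-0.385,-0.308,0,0,0,-24.3,-0.42,-0.336,0,0,0,-26.5],
  fingers=0,
)

```text
time: 1.35
tool_pos: [0.5061, 0.1874, 0.2313]
tool_rot: [-180.0, -0.0, -171.8]
contact_force: [-0.0, 1.5, -0.6]
grip_width: -0.0
gripper_force: 0.0
```

Run:
```python
from h import *
plan([0.560,0.101,0.130],193.2)
```

```text
shift [-0.041  -0.0931  0.1013] rot [-0. -0. -5.]
```

>>> servo_tool(
  rows=[-0.01,-0.024,0.005,0,0,-1,-0.022,-0.05,0.02,0,0,-2.5,-0.033,-0.075,0.04,0,0,-4,-0.038,-0.088,0.06,0,0,-5,-0.04,-0.092,0.08,0,0,-5,-0.04,-0.092,0.095,0,0,-5,-0.04,-0.092,0.101,0,0,-5,-0.04,-0.092,0.101,0,0,-5,-0.04,-0.092,0.101,0,0,-5,-0.04,-0.092,0.101,0,0,-5],
)

```text
time: 2.6
tool_pos: [0.5582, 0.1046, 0.1309]
tool_rot: [180.0, 0.0, -166.8]
contact_force: [-0.3, 0.3, -0.2]
grip_width: -0.006
gripper_force: 0.0
```

Run:
```python
from h import *
plan([0.560,0.101,0.090],193.2)
s=robot.state(); print(s["tool_pos"],s["tool_rot"],s["contact_force"])
c=cam("scene"); a=c["img"][130:275,170:350]; cv2.imwrite("pics/s1.png",cv2.resize(a,None,fx=4,fy=4,interpolation=cv2.INTER_CUBIC))
```

```text
shift [-0.0009 -0.0039  0.0409] rot [ 0.  0. -0.]
[0.55816847 0.10456118 0.13088696] [ 1.79990923e+02  4.88091266e-02 -1.66813773e+02] [-0.26862174  0.32322983 -0.16801589]
```

View pics/s1.png

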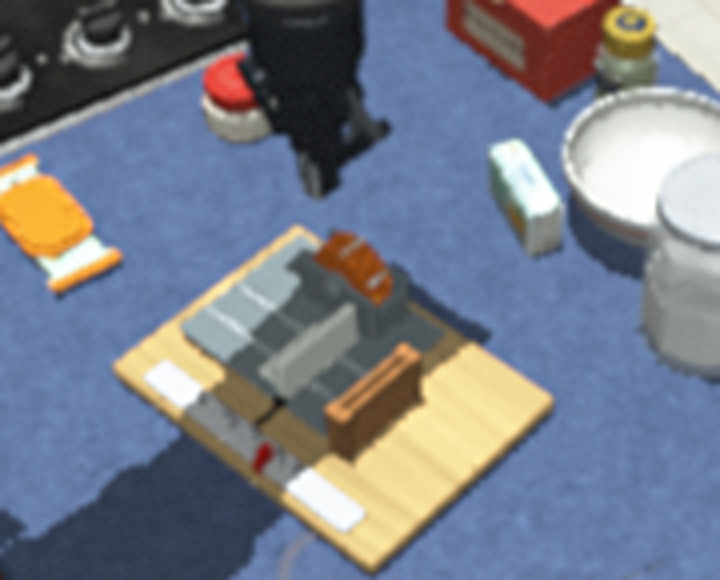

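The closed fingertip is at (318,190), above and left of the wheel at (350,265). The pointer (275,408) and the red tab (262,458) are clear of it. I'll make the first stroke now.

>>> servo_tool(
  rows=[0,-0.011,0.02,0,0,0,0,-0.011,0.034,0,0,0,0,-0.011,0.041,0,0,0,0,-0.011,0.041,0,0,0,0,-0.017,0.041,0,0,0,0,-0.023,0.041,0,0,0,0,-0.029,0.041,0,0,0,0,-0.035,0.041,0,0,0,0,-0.039,0.041,0,0,0,0,-0.039,0.041,0,0,0],
)

```text
time: 3.9
tool_pos: [0.5671, 0.0658, 0.0893]
tool_rot: [-180.0, 0.0, -166.9]
contact_force: [-0.5, -2.3, 2.3]
grip_width: -0.002
gripper_force: 1.7
```

```bash
cat >> h.py <<'E'
def look(n):
    c=cam("scene"); a=c["img"][180:275,190:315]; b=cv2.resize(a,None,fx=5,fy=5,interpolation=cv2.INTER_CUBIC)
    cv2.imwrite(f"pics/{n}.png",b); np.save(n+".npy",c,allow_pickle=True); s=robot.state(); print(s["time"],s["tool_pos"],s["contact_force"]); return c
E
python3 - <<'E'
from h import *
look("s2")
E
```

```text
3.95 [0.56696597 0.0660008  0.08931495] [-0.41651565 -1.42039231  3.32105009]
```

View pics/s2.png

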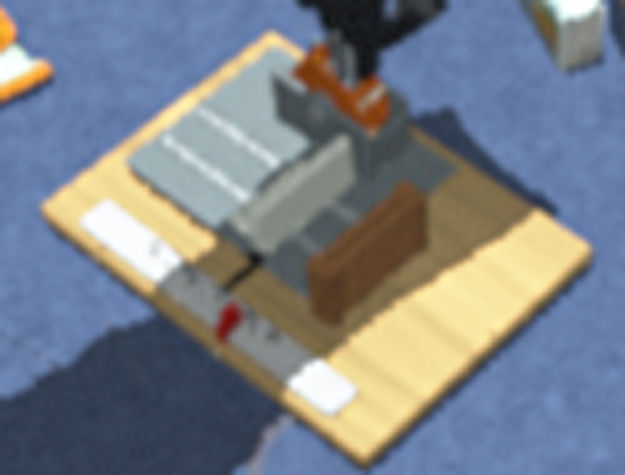

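The first stroke moved the stop plate a few mm to the right: its top right end went from (344,130) to (352,138). I'll repeat the stroke.

>>> servo_tool(
  rows=[0,0,-0.018,0,0,0,0,0.014,-0.02,0,0,0,0,0.03,-0.018,0,0,0,0,0.03,-0.006,0,0,0,0,0.03,0,0,0,0,0,0.023,0,0,0,0,0,0.016,0,0,0,0,0,0.009,0,0,0,0,0,0.002,0,0,0,0,0,0,0,0,0,0],
)

```text
time: 5.2
tool_pos: [0.567, 0.0654, 0.0894]
tool_rot: [-180.0, -0.0, -166.9]
contact_force: [-1.5, -0.7, 2.0]
grip_width: -0.001
gripper_force: 1.4
```

Run:
```python
from h import *
look("s3")
```

```text
5.25 [0.56692568 0.06551003 0.08932603] [-0.85641474 -2.74341739  3.56369867]
```

View pics/s3.png

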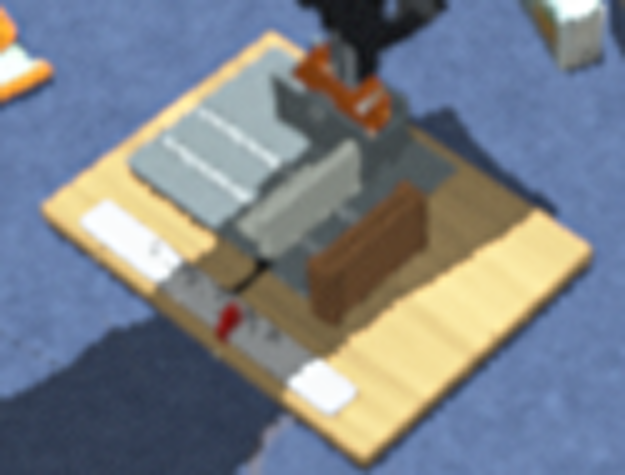

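>>> servo_tool(
  rows=[0,0,-0.018,0,0,0,0,0.014,-0.02,0,0,0,0,0.03,-0.018,0,0,0,0,0.03,-0.018,0,0,0,0,0.03,-0.018,0,0,0,0,0.03,-0.018,0,0,0,0,0.03,-0.018,0,0,0,0,0.03,-0.018,0,0,0,0,0.03,-0.018,0,0,0,0,0.03,-0.018,0,0,0],
)

```text
time: 6.5
tool_pos: [0.56, 0.0955, 0.1073]
tool_rot: [-180.0, -0.0, -166.8]
contact_force: [0.1, -0.6, -0.7]
grip_width: -0.001
gripper_force: 0.0
```

Run:
```python
from h import *
c=look("s4"); t=cam("top"); np.save("top4.npy",t,allow_pickle=True)
a=cv2.resize(t["img"][235:285,250:310],None,fx=8,fy=8,interpolation=cv2.INTER_CUBIC)
b=cv2.resize(c["img"][220:260,215:275],None,fx=8,fy=8,interpolation=cv2.INTER_CUBIC)
a=np.vstack([a[:280],b]) if False else np.hstack([a[:320,:400],b[:320,:400]])
cv2.imwrite("pics/m4.png",a)
```

```text
6.55 [0.55997496 0.09553862 0.10731493] [-0.03455021 -0.53264864 -0.26149866]
```

View pics/m4.png

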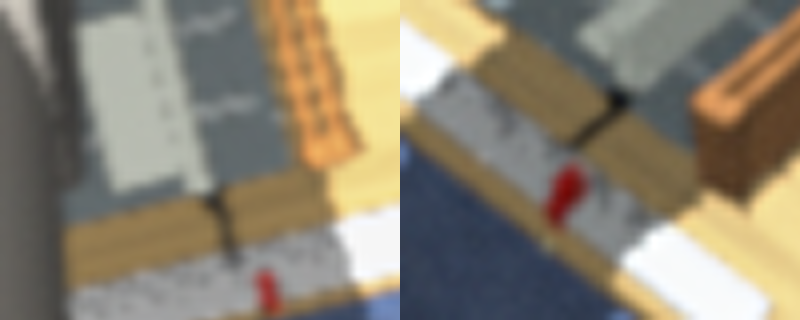

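Run:
```python
from h import *
t=np.load("top4.npy",allow_pickle=True).item(); s=np.load("s4.npy",allow_pickle=True).item()
c=np.array([.5175,.0396]);th=np.radians(13.2);R=np.array([[np.cos(th),-np.sin(th)],[np.sin(th),np.cos(th)]])
ft=lambda u,v:(250+u/8-.44,235+v/8-.44); fs=lambda u,v:(215+u/8-.44,220+v/8-.44)
for nm,cc,f,a,b in(("top",t,ft,(234,258),(267,288)),("scene",s,fs,(178,143),(169,180))):
    p,q=gcoord(cc,*f(*a),.037,c,R),gcoord(cc,*f(*b),.037,c,R); print(nm,p,q,p-q)
def red(c,f,x0,x1,y0,y1):
    im=c["img"].astype(float); w=np.clip(im[...,2]-np.maximum(im[...,1],im[...,0])-40,0,None)
    k=np.zeros_like(w);k[y0:y1,x0:x1]=w[y0:y1,x0:x1]; v,u=np.indices(w.shape); return (k*u).sum()/k.sum(),(k*v).sum()/k.sum()
for cc,b in((t,(278,290,262,278)),(s,(228,242,236,250))):
    u,v=red(cc,None,*b); print(u,v,gcoord(cc,u,v,.034,c,R))
```

```text
top [-0.06930394 -0.01042697] [-0.08211358 -0.01897037] [0.01280964 0.0085434 ]
scene [-0.07091987 -0.01304232] [-0.08393352 -0.02212762] [0.01301366 0.00908529]
283.072319201995 271.09725685785537 [-0.08374059 -0.01889076]
235.08723135271808 243.63590391908977 [-0.08732312 -0.02293561]
```

Both views put the pointer about 8.8 mm short of the tab, so each stroke moves it about 5.5 mm. I'll make one full stroke, then a shorter one.

>>> servo_tool(
  rows=[0,0,0.012,0,0,0,0,0,0.018,0,0,0,0,0,0.018,0,0,0,0,-0.007,0.018,0,0,0,0,-0.014,0.018,0,0,0,0,-0.021,0.018,0,0,0,0,-0.028,0.018,0,0,0,0,-0.03,0.018,0,0,0,0,-0.03,0.018,0,0,0,0,-0.03,0,0,0,0],
)

```text
time: 7.85
tool_pos: [0.5659, 0.0665, 0.1068]
tool_rot: [-180.0, -0.1, -166.8]
contact_force: [0.6, -0.3, 0.7]
grip_width: 0.004
gripper_force: 0.0
```

>>> servo_tool(
  rows=[0,0.014,-0.002,0,0,0,0,0.025,0,0,0,0,0,0.025,0.012,0,0,0,0,0.025,0.018,0,0,0,0,0.025,0.018,0,0,0,0,0.018,0.018,0,0,0,0,0.011,0.018,0,0,0,0,0.007,0.018,0,0,0,0,0.007,0.018,0,0,0,0,0.007,0,0,0,0],
)

```text
time: 9.1
tool_pos: [0.5644, 0.0731, 0.1069]
tool_rot: [-180.0, -0.1, -166.8]
contact_force: [0.5, -0.1, -0.3]
grip_width: 0.003
gripper_force: 0.0
```

>>> servo_tool(
  rows=[0,0,-0.01,0,0,0,0,0.02,-0.03,0,0,0,0,0.03,-0.06,0,0,0,0,0.05,-0.09,0,0,0,0,0.08,-0.11,0,0,0,0,0.12,-0.11,0,0,0,0,0.16,-0.11,0,0,0,0,0.18,-0.11,0,0,0,0,0.18,-0.11,0,0,0,0,0.18,-0.11,0,0,0],
)

```text
time: 10.35
tool_pos: [0.5246, 0.2472, 0.2175]
tool_rot: [-180.0, 0.0, -166.9]
contact_force: [-0.0, 0.2, 0.4]
grip_width: -0.004
gripper_force: 0.0
```

Run:
```python
from h import *
c=look("s5"); t=cam("top"); np.save("top5.npy",t,allow_pickle=True)
a=cv2.resize(t["img"][235:285,250:310],None,fx=8,fy=8,interpolation=cv2.INTER_CUBIC)
b=cv2.resize(c["img"][220:260,215:275],None,fx=8,fy=8,interpolation=cv2.INTER_CUBIC)
cv2.imwrite("pics/m5.png",np.hstack([a[:320,:400],b[:320,:400]]))
```

```text
10.4 [0.52468647 0.24700916 0.21749024] [-0.26208537  0.29928236 -0.81612406]
```

View pics/m5.png

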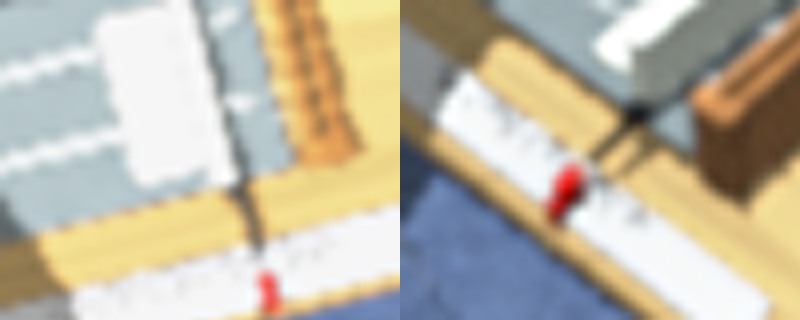

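Run:
```python
from h import *
t=np.load("top5.npy",allow_pickle=True).item(); s=np.load("s5.npy",allow_pickle=True).item()
th=np.radians(13.2);R=np.array([[np.cos(th),-np.sin(th)],[np.sin(th),np.cos(th)]]);c=np.array([.5175,.0396])
ft=lambda u,v:(250+u/8-.44,235+v/8-.44); fs=lambda u,v:(215+u/8-.44,220+v/8-.44)
for cc,f,a,b in((t,ft,(260,248),(267,287)),(s,fs,(192,160),(169,180))):
    p,q=gcoord(cc,*f(*a),.037,c,R),gcoord(cc,*f(*b),.037,c,R); print(p,q,p-q)
plan([0.5645,0.0731,0.107],193.2)
```

```text
[-0.06820676 -0.02001893] [-0.0817814  -0.01905531] [ 0.01357464 -0.00096362]
[-0.07281533 -0.02184336] [-0.08393352 -0.02212762] [0.01111819 0.00028426]
shift [ 0.0005 -0.1784  0.1105] rot [-0.   0.  -0.1]
```

Both views show the pointer in line with the tab to within about 1 mm, and the finger is well clear. I'm handing the job in.

```bash
python3 -c "
from station import order
print(order.finish_job())"
```

```text
the job is handed in; nothing more can be done
None
```

The pointer stands in line with the red tab, within about 1 mm in both camera views, after four wheel strokes (about 10 s on the robot's clock); the finger was clear and the job is handed in, but the hand-in returned no verdict.

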